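Set out the seasoning station beside the grill

TASK

Set out the seasoning station on the grill's side shelf: stand the glass ramekin in the middle of the square wooden board and close it with the wooden lid, stand the aluminium shaker upright on the shelf in line with and midway between the ramekin and the pepper mill, and lay the plastic grate lifter flat along the middle of the oblong cork mat, either way round. Leave the pepper mill, spice jar, salt box and burger press where they are.

Things in the scene. Friction and masses are not known exactly. Their poses are not given: they have to be found in the camera images.
- ramekin_mid (a point): Round glass ramekin, open at the top, 62 mm outside diameter, 38 mm high, wall 4 mm (mouth 54 mm wide), inner floor 5 mm thick, standing on the shelf. The point is its centre, half-way up (19 mm over its underside); z is up.
- lid_knob (a point): Light wooden lid of the ramekin, round, 39 mm high in all, standing on the shelf right way up: a plug 44 mm across and 5 mm high underneath (goes loosely into the ramekin's mouth), a disc 66 mm across and 8 mm thick above it (rests on the ramekin's rim), and on top a knob 22 mm across and 26 mm high. The point is the centre of the knob, 26 mm over the underside of the plug, 21 mm over the underside of the disc, 13 mm below the knob's top; z is up.
- shaker_mid (a point): Brushed aluminium shaker, plain upright cylinder with small dark holes in its top, 46 mm across, 85 mm high. The point is its centre, half-way up (42.5 mm over its underside); z is up.
- lifter_mid (a point): Black hard-plastic grill-grate lifter lying flat: straight handle bar 24 mm wide and 20 mm high, 130 mm long in all along its x axis; a crosspiece 44 mm wide with two short prongs takes up the last 30 mm at the +x end. The point is half-way along its length and half-way up (10 mm over its underside), on the bar, near its centre of mass; x runs along it towards the prongs, z is up.
- board: Square wooden board fixed flat on the shelf, 90 x 90 mm, 8 mm thick. The origin is the centre of its underside, level with the shelf. The pepper mill and the spice jar stand on opposite sides of it, about 210 mm from its centre, the mill on either side.
- mat: Oblong cork mat fixed flat on the shelf near its left or right end, 170 mm long (its x axis), 60 mm wide, 4 mm thick. The origin is the centre of its underside, level with the shelf.
- mill: Dark turned-wood pepper mill with a waist and a round head, 54 mm across at the foot, 95 mm high, standing loose on the shelf on one side of the square board. The origin is the centre of its underside. It marks a place and stays where it is.
- jar: Amber glass spice jar with a steel cap and paper label, 58 mm across, 75 mm high, standing loose on the other side of the square board. The origin is the centre of its underside. Not to be moved.
- saltbox: Small square light-wood salt box, 54 x 54 mm, 38 mm high, standing loose in the row with the things to be moved. The origin is the centre of its underside. Not to be moved.
- press: Round cast-metal burger press, 104 mm across with a wooden knob on top, 55 mm high, standing loose near the shelf end opposite the cork mat. The origin is the centre of its underside. Not to be moved.
Not all that is in view belongs to the job. Leave any yellow look-alike of the part that bears shaker_mid alone.

How it is judged (in metres and radians):
At the end, for the whole second after the job is handed in: Ramekin upright on the board, 13 mm from its centre at most; lid level on its rim, within 10 mm; shaker upright on the shelf, within 15 mm (along and across) of midway between board centre and mill; lifter flat on the mat, within 15 mm of its centre and 0.2 rad, either way; all at rest (horizontal distance between ramekin_mid and board below 0.013 m and height (world z) of ramekin_mid between 0.023 and 0.031 m and angle between each of ramekin_mid, lid_knob, shaker_mid's own z axis and vertical below 0.1 rad and horizontal distance between lid_knob and ramekin_mid below 0.01 m and z of lid_knob in the frame of ramekin_mid between 0.036 and 0.044 m and ((y of mill in the frame of board above 0 m and y of shaker_mid in the frame of board between 0.09 and 0.12 m) or (y of mill in the frame of board below 0 m and y of shaker_mid in the frame of board between -0.12 and -0.09 m)) and x of shaker_mid in the frame of board between -0.015 and 0.015 m and height (world z) of shaker_mid between 0.0385 and 0.0465 m and horizontal distance between lifter_mid and mat below 0.015 m and angle between the x axis of lifter_mid and the x axis of mat, either way round below 0.2 rad and height (world z) of lifter_mid between 0.01 and 0.018 m and angle between lifter_mid's own z axis and vertical below 0.12 rad and linear speed of each of ramekin, lid, shaker, lifter below 0.02 m/s); the robot touches nothing.
It fails at once if the pepper mill is shifted by more than 20 mm (distance of mill from where it was at the start of the episode above 0.02 m).
It fails at once if the spice jar is shifted by more than 20 mm (distance of jar from where it was at the start of the episode above 0.02 m).
It fails at once if the salt box is shifted by more than 20 mm (distance of saltbox from where it was at the start of the episode above 0.02 m).
It fails at once if the burger press is shifted by more than 20 mm (distance of press from where it was at the start of the episode above 0.02 m).
It also fails if it takes over 99 s, if anything falls off the work surface, if the arm or the gripper's body presses on something with over 40 N, if the wrist force passes 120 N, or if a joint passes its speed limit or range.

ROBOT

A 7-joint arm with a two-finger parallel gripper is mounted at the origin on the work surface. World frame = base frame: x ahead of the robot, y to its left, z up, the work surface at z = 0. Lengths are in m, angles in degrees, forces in N, time in s.
With the tool pointing down it reaches from about 0.425 to 0.875 m from the base axis. Payload 4.7 kg.
Tool frame: the origin (TCP) lies at the very end of the fingers, on their centre line; the grasp point (between the pads) lies 19 mm behind it; z points along the fingers, y is the line along which they close (so a half turn about z gives the same grasp; the last joint's range is limited). The gripper opens to 87 mm and grips with 3 to 60 N. Pads are 19 mm wide; open, the fingers measure 117 mm over their backs; the gripper's body (75 mm by 190 mm) begins 51 mm behind the grasp point.
Start: joints at [69.735, 18.392, -4.016, 83.108, 1.295, 78.541, -3.26], TCP at [0.234, -0.607, 0.223] pointing down, gripper open.
Joint ranges: [-163.93, 163.93], [-17.29, 119.83], [-79.2, 71.16], [3.27, 140.29], [-89.18, 269.18], [5.43, 117.66], [-154.24, 154.24]. Speed limits (degrees/s): [147.25, 147.25, 180, 180, 180, 180, 180].

INTERFACE

Orientations are given as [roll, pitch, yaw] about the fixed x, y, z axes, in that order (R = Rz(yaw) Ry(pitch) Rx(roll)).
In Python, from cell import get_obs, read_camera, sign_off, silhouettes gives the robot as it stands.
- The arm moves only by the tool play_rows, never from a script. Its argument "steps" is a list that holds one entry, the list of rows, each a list of 7 numbers: the shift along the tool's x, y, z in m, then the turn, a rotation vector about the tool's x, y, z in rad, then the finger opening in m, from 0 to 0.087. A call has 1 to 12 rows; each row shifts and turns the commanded pose from where the row before left it, along the tool's axes as they then stand; what a row does not reach is not made up. A row lasts 1/10 s, in which the tool goes at most 50 mm and 8.59 degrees, less where a joint would pass 70% of its speed; a pose out of reach is approached as far as the arm can. A call is refused whole if a number of a shift passes 0.05 or a number of a turn 0.15, either way. A call with a gripper value outside its range is refused whole. The fingers move at their own pace and stop on an object; "force" is the grip in N (left out, the last holds). Time passes only in rows, so rows that do not move let the fingers close. It gives the time, the measured TCP pose, the force, the opening and the grip force at its end, in the units of the state.
- get_obs(): the state, without advancing time (a new reading comes with each control period).
- read_camera(name): name is "scene" or "side" or "wrist"; returns a dict with "frame" (384x512x3 uint8, red, green, blue), "intrinsics" (3x3 intrinsics, pixels), "k1" (the pictures are not rectified: a ray, as slopes to the right and down, at radius r is drawn at 1 + k1 r^2 times it, then the intrinsics apply), "view" (4x4, takes a point from world to camera coordinates). Camera axes: x right, y up, looking along -z (the intrinsics and any distortion apply to the point x, -y, -z); pixel columns grow to the right and rows downward; lengths in m; the calibration is good to about 2 mm. A picture is of the moment at which its call begins. There is no depth.
- sign_off(): hands the job in; it is judged then, once.
Trained networks look in the newest picture that a camera, given by its name, has taken for a name from the list of things; names that differ only in an ending like _2 or _b are one class to them, and where a whole thing is asked for, a point or a joint stands for the part that bears it (a point fixed in the world has none). Each returns a list of dicts, best first, with "p" (0 to 1); they miss things now and then, are a little off and sometimes report something else, mostly with a low value. They report only what shows in the picture. A call takes as long as a camera call. They do not tell look-alikes from the thing itself.
- silhouettes(camera, name): "pixels" (384x512 bool, what is visible of it) and "extent" ([left, top, right, bottom] in pixels, round what is visible of it).
The state is a dict: "time_s": time; "qpos": joint angles; "joint_velocities": joint speeds; "effort": joint torques, N m; "tool_pos": TCP position; "tool_rot": TCP orientation; "force": force on the tool from outside, world axes, zero at the start; "wrist_torque": the same for the moment, N m; "grip_width": finger opening in m; "grasp_force": force on a finger pad.
Only numpy, scipy, OpenCV 4.12 (cv2) and the standard library are available. Lean on these libraries where they do the work, as an engineer would, in place of code of your own. Each camera call takes 0.05 s, during which the arm holds its last target. There are 200 camera calls.

## Working session

There is one attempt and no reset: what is moved stays moved. The work goes in short steps, Python scripts to look and compute and a tool call to move; the robot and the scene stay as the last step left them, time stands still between calls to the robot, and variables do not carry over. Pictures are saved under pics/ and viewed, at most 14 in all, crops included, and the job is handed in when it is done.

Besides the shell and the picture viewer there is one more tool, called by a JSON object that holds its "fn" and its "kwargs", one argument or row to a line. play_rows: Moves the arm, as the interface text tells. Its arguments: {"type":"object","properties":{"steps":{"type":"array","items":{"type":"array","items":{"type":"array","items":{"type":"number"}}}},"force":{"type":"number"}},"required":["steps"]}

```bash
mkdir -p pics; ls; python3 - <<'E'
from cell import *
import cv2
o=get_obs(); print({k:o[k] for k in ('time_s','tool_pos','tool_rot','grip_width','force')})
for n in ('scene','side'):
    c=read_camera(n); cv2.imwrite(f'pics/{n}0.png',c['frame'][:,:,::-1]); print(n,c['k1'],c['intrinsics'],c['view'])
    for t in ['ramekin_mid','lid_knob','shaker_mid','lifter_mid','board','mat','mill','jar','saltbox','press']:
        for s in silhouettes(n,t)[:3]: print(t,round(s['p'],2),[round(float(v)) for v in s['extent']],int(s['pixels'].sum()))
E
```

```text
pics
{'time_s': 0.0, 'tool_pos': array([ 0.23349108, -0.60605403,  0.22148456]), 'tool_rot': array([-1.79894712e+02,  4.54172653e-03,  2.10724341e+01]), 'grip_width': 0.08707044648041701, 'force': array([-0.87376513,  0.19526994, -0.41348845])}
scene 0.01119524270393287 [[378.41071965   0.         260.71194097]
 [  0.         378.41071965 199.09306212]
 [  0.           0.           1.        ]] [[ 0.05302496  0.99855397  0.00885014 -0.0395243 ]
 [-0.84216479  0.03995447  0.53773795  0.3903873 ]
 [ 0.53660676 -0.03596681  0.84306558 -1.40151464]
 [ 0.          0.          0.          1.        ]]
ramekin_mid 0.8 [250, 176, 269, 197] 379
lid_knob 0.55 [163, 189, 188, 211] 329
shaker_mid 0.94 [332, 180, 349, 207] 421
shaker_mid 0.84 [322, 147, 344, 176] 380
shaker_mid 0.77 [304, 161, 317, 184] 337
board 0.97 [252, 228, 288, 262] 925
mat 0.59 [110, 182, 134, 240] 1083
mill 0.38 [252, 229, 286, 262] 878
jar 0.65 [183, 231, 204, 257] 438
saltbox 0.84 [290, 187, 307, 206] 317
press 0.91 [373, 186, 408, 214] 816
press 0.4 [332, 213, 353, 243] 458
side 0.019989062756051893 [[455.8566768    0.         255.89042837]
 [  0.         455.8566768  192.08041303]
 [  0.           0.           1.        ]] [[-0.87853734 -0.47743365  0.01514117  0.46008096]
 [ 0.37866882 -0.67677581  0.63133544 -0.23868193]
 [-0.29117361  0.56038524  0.77536205 -1.10659893]
 [ 0.          0.          0.          1.        ]]
ramekin_mid 0.64 [270, 205, 297, 234] 537
lid_knob 0.6 [305, 147, 325, 170] 281
shaker_mid 0.96 [213, 263, 236, 297] 607
shaker_mid 0.73 [280, 167, 317, 202] 390
shaker_mid 0.57 [260, 249, 277, 285] 580
lifter_mid 0.55 [275, 166, 318, 204] 463
board 0.75 [204, 183, 244, 216] 932
mat 0.8 [300, 113, 354, 137] 707
mill 0.89 [175, 240, 195, 272] 624
jar 0.59 [244, 128, 261, 161] 506
jar 0.27 [212, 261, 234, 299] 569
saltbox 0.62 [240, 231, 265, 258] 521
saltbox 0.25 [204, 184, 245, 215] 880
press 0.6 [164, 317, 210, 366] 1806
```

```bash
python3 - <<'E'
import cv2
a=cv2.imread('pics/scene0.png')[135:275,100:420]; cv2.imwrite('pics/s0c.png',cv2.resize(a,None,fx=2.5,fy=2.5,interpolation=3))
a=cv2.imread('pics/side0.png')[100:384,130:390]; cv2.imwrite('pics/d0c.png',cv2.resize(a,None,fx=2.1,fy=2.1,interpolation=3))
E
```

```text
(no output)
```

View pics/s0c.png

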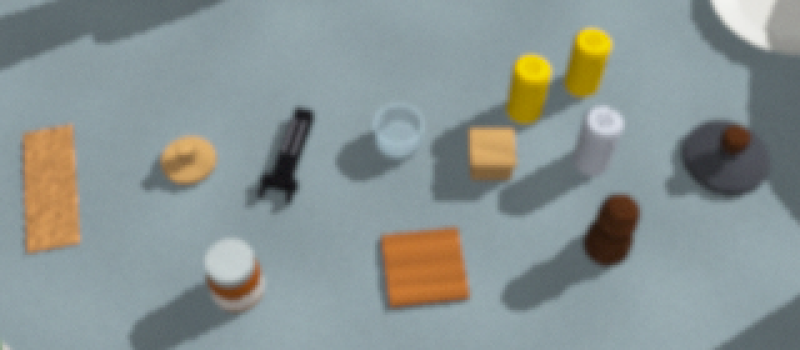

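View pics/d0c.png

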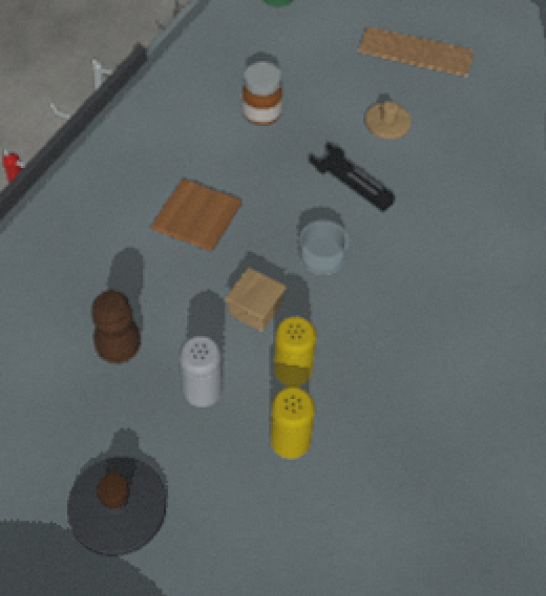

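The scene view runs from mat (left) to press (right). It shows the lid at about (175,198), the lifter at (215,195), the ramekin at (260,187), the saltbox at (297,196), the silver shaker at (340,193), two yellow look-alikes, the board at (270,242), the mill at (344,228) and the jar at (193,245). The mill is on the +y side. The scene "mill" report is really the board, and the "press 0.4" report is the mill. I'll now fit shape models to both views.

```bash
cat > h.py <<'E'
import numpy as np, cv2
from cell import *
from scipy.optimize import least_squares
A=np.linspace(0,2*np.pi,24,endpoint=False); D=np.c_[np.cos(A),np.sin(A)]
def proj(c,P):
    q=np.c_[P,np.ones(len(P))]@np.asarray(c['view']).T; s=np.c_[q[:,0]/-q[:,2],-q[:,1]/-q[:,2]]
    s=s*(1+c['k1']*(s**2).sum(1,keepdims=True)); K=c['intrinsics']; return np.c_[K[0][0]*s[:,0]+K[0][2],K[1][1]*s[:,1]+K[1][2]]
def ray(c,uv,z):
    f=lambda p:proj(c,np.array([[p[0],p[1],z]]))[0]-uv
    return least_squares(f,[.55,0.]).x
def cyl(*rz):
    t=np.linspace(0,2*np.pi,48); return np.vstack([np.c_[r*np.cos(t),r*np.sin(t),0*t+z] for r,z in rz])
def box(x0,x1,w,z0,z1): return np.array([[x,y,z] for x in(x0,x1) for y in(-w/2,w/2) for z in(z0,z1)])
M=dict(ramekin_mid=cyl((.031,0),(.031,.038)),lid_knob=cyl((.022,0),(.033,.005),(.033,.013),(.011,.039)),
 shaker_mid=cyl((.023,0),(.023,.085)),lifter_mid=np.vstack([box(-.065,.035,.024,0,.02),box(.035,.065,.044,0,.02)]),
 board=box(-.045,.045,.09,0,.008),mat=box(-.085,.085,.06,0,.004),mill=cyl((.027,0),(.027,.01),(.02,.09),(.012,.095)),
 jar=cyl((.029,0),(.029,.075)),saltbox=box(-.027,.027,.054,0,.038),press=cyl((.052,0),(.052,.02),(.015,.055)))
def support(mask):
    v,u=np.nonzero(mask); return np.max((np.c_[u,v])@D.T,axis=0)+.5*np.abs(D).sum(1)*.7
def mv(P,x,y,a,z=0):
    c,s=np.cos(a),np.sin(a); return P@np.array([[c,s,0],[-s,c,0],[0,0,1]])+[x,y,z]
def fit(name,obs,x0,yaw=False,z=0):
    S=[(c,support(m)) for c,m in obs]
    def f(p): return np.hstack([np.max(proj(c,mv(M[name],p[0],p[1],p[2] if yaw else 0,z))@D.T,axis=0)-s for c,s in S])
    best=None
    for a in (np.arange(0,6.28,.52) if yaw else [0]):
        r=least_squares(f,[*x0,a] if yaw else x0,x_scale=[.01,.01,.1] if yaw else [.01,.01],loss='soft_l1')
        if best is None or r.cost<best.cost: best=r
    return best.x,np.sqrt(np.mean(f(best.x)**2))
E
cat > m.py <<'E'
from h import *
C={n:read_camera(n) for n in('scene','side')}
px=dict(ramekin_mid=[(260,187),(283,219)],lid_knob=[(175,199),(315,158)],shaker_mid=[(340,193),(225,280)],lifter_mid=[(215,195),(297,185)],board=[(270,245),(224,200)],mat=[(122,211),(327,125)],mill=[(343,228),(185,256)],jar=[(193,245),(252,145)],saltbox=[(298,196),(252,245)],press=[(390,200),(187,341)])
al={'mill':['mill','press'],'lifter_mid':['lifter_mid','shaker_mid']}
for t,cs in px.items():
    obs=[];who=''
    for n,uv in zip(('scene','side'),cs):
        for a in al.get(t,[t]):
            g=[s['pixels'] for s in silhouettes(n,a) if np.hypot((s['extent'][0]+s['extent'][2])/2-uv[0],(s['extent'][1]+s['extent'][3])/2-uv[1])<9]
            if g: obs.append((C[n],g[0])); who+=n+' '; break
        else:
            if t=='lifter_mid':
                m=np.zeros((384,512),bool); r=(slice(uv[1]-22,uv[1]+24),slice(uv[0]-16,uv[0]+14)); m[r]=C[n]['frame'][r].max(2)<62; obs.append((C[n],m)); who+=n+'(dark) '
    x0=ray(C['scene'],cs[0],.02)
    y=t in('lifter_mid','board','mat','saltbox')
    if obs:
        x,e=fit(t,obs,x0,y); print(t,np.round(x[:2],4),np.round(np.degrees(x[2:])%360,1),'rms',round(e,2),who, [np.round(fit(t,[o],x0,y)[0][:2],4).tolist() for o in obs] )
E
python3 m.py
```

```text
ramekin_mid [0.4363 0.0095] [] rms 0.35 scene side  [[0.4356, 0.0094], [0.4367, 0.0095]]
lid_knob [ 0.4568 -0.2435] [] rms 0.35 scene side  [[0.4578, -0.2437], [0.456, -0.2428]]
shaker_mid [0.4734 0.2458] [] rms 0.75 side  [[0.4734, 0.2458]]
lifter_mid [ 0.4531 -0.1214] [342.5] rms 1.5 scene side  [[0.4515, -0.1219], [0.4538, -0.1222]]
board [0.6095 0.0315] [3.6] rms 1.21 scene side  [[0.6091, 0.0309], [0.6095, 0.0318]]
mat [ 0.4809 -0.4057] [10.5] rms 0.71 scene side  [[0.4813, -0.4057], [0.4806, -0.4057]]
mill [0.5921 0.2432] [] rms 0.67 scene side  [[0.5932, 0.2418], [0.591, 0.2446]]
jar [ 0.6259 -0.1759] [] rms 0.95 scene side  [[0.6265, -0.1778], [0.6248, -0.1731]]
saltbox [0.4733 0.1193] [356.8] rms 1.36 scene side  [[0.4717, 0.1205], [0.4747, 0.1177]]
press [0.4812 0.4076] [] rms 0.96 scene side  [[0.4836, 0.4055], [0.4804, 0.4081]]
```

{"fn": "play_rows", "kwargs": {
  "steps": [
    [[0, 0, 0, 0, 0, 0.1346, 0.087], [0, 0, 0, 0, 0, 0.1346, 0.087], [0, 0, 0, 0, 0, 0.1346, 0.087], [0, 0, 0, 0, 0, 0.1346, 0.087], [0, 0, 0, 0, 0, 0.1346, 0.087], [0.005, -0.041, 0, 0, 0, 0, 0.087], [0.005, -0.041, 0, 0, 0, 0, 0.087], [0.005, -0.041, 0, 0, 0, 0, 0.087], [0.005, -0.041, 0, 0, 0, 0, 0.087], [0.005, -0.041, 0, 0, 0, 0, 0.087], [0.005, -0.041, 0, 0, 0, 0, 0.087], [0.005, -0.041, 0, 0, 0, 0, 0.087]]
  ]
}}

```text
time_s: 3.4
tool_pos: [0.3538, -0.3418, 0.2228]
tool_rot: [180.0, -0.0, -17.5]
force: [1.1, -0.3, 0.9]
grip_width: 0.0869
grasp_force: 0.0
```

{"fn": "play_rows", "kwargs": {
  "steps": [
    [[0.005, -0.041, 0, 0, 0, 0, 0.087], [0.005, -0.041, 0, 0, 0, 0, 0.087], [0.005, -0.041, 0, 0, 0, 0, 0.087], [0.005, -0.041, 0, 0, 0, 0, 0.087], [0.005, -0.041, 0, 0, 0, 0, 0.087], [0.004, -0.036, 0, 0, 0, 0, 0.087], [0, 0, 0, 0, 0, 0, 0.087], [0, 0, 0, 0, 0, 0, 0.087], [0, 0, 0, 0, 0, 0, 0.087]]
  ]
}}

```text
time_s: 4.3
tool_pos: [0.453, -0.1234, 0.2225]
tool_rot: [180.0, 0.0, -17.6]
force: [-0.4, -0.7, 0.0]
grip_width: 0.087
grasp_force: 0.0
```

```bash
cat >> h.py <<'E'
def pose():
    o=get_obs(); return np.array(o['tool_pos']),np.array(o['tool_rot'])
def to(x,y,z,yaw=None):
    p,r=pose(); w=np.radians(r[2] if yaw is None else yaw); d=np.array([x,y,z])-p
    print('pose',p.round(4),r.round(2),'t',round(get_obs()['time_s'],2),'-> turn z',round(float(np.radians((r[2]-np.degrees(w)+180)%360-180)),3),'then tool shift',np.round([d[0]*np.cos(w)+d[1]*np.sin(w),d[0]*np.sin(w)-d[1]*np.cos(w),-d[2]],4))
def wrist(*names,save=None,z=0,x0=None,yaw=()):
    c=read_camera('wrist')
    if save: cv2.imwrite(f'pics/{save}.png',c['frame'][:,:,::-1])
    for n in names:
        for s in silhouettes('wrist',n)[:3]:
            e=s['extent']; g=ray(c,[(e[0]+e[2])/2,(e[1]+e[3])/2],.01); x,r=fit(n,[(c,s['pixels'])],g,n in yaw,z)
            col=c['frame'][s['pixels']].mean(0).round()
            print(n,round(s['p'],2),np.round(e),x[:2].round(4),np.degrees(x[2:])%360,'rms',round(r,2),col)
E
python3 - <<'E'
from h import *
to(.4531,-.1214,.2)
wrist('lifter_mid','lid_knob','ramekin_mid',save='w1',yaw=('lifter_mid',))
E
```

```text
pose [ 0.453  -0.1234  0.2225] [179.96   0.   -17.58] t 4.3 -> turn z 0.0 then tool shift [-0.0005 -0.0019  0.0225]
lifter_mid 0.81 [233. 112. 273. 210.] [ 0.4543 -0.1227] [343.28522418] rms 1.94 [45. 46. 49.]
lid_knob 0.92 [322. 106. 373. 159.] [ 0.4569 -0.2438] [] rms 0.69 [196. 157. 105.]
ramekin_mid 0.82 [133. 180. 191. 231.] [0.4354 0.0104] [] rms 1.0 [140. 158. 164.]
```

View pics/w1.png

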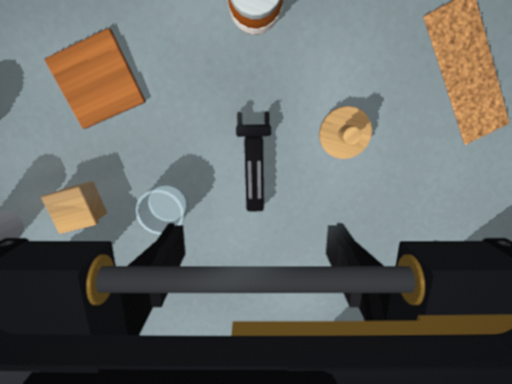

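The wrist view shows the lifter at about (254,160), lined up with the tool, and the lid at (346,133). Both agree with the fit. I'll grasp the lifter.

{"fn": "play_rows", "kwargs": {
  "steps": [
    [[0, -0.001, 0.036, 0, 0, 0, 0.06], [0, 0, 0.036, 0, 0, 0, 0.06], [0, 0, 0.036, 0, 0, 0, 0.06], [0, 0, 0.036, 0, 0, 0, 0.06], [0, 0, 0.036, 0, 0, 0, 0.06], [0, 0, 0.026, 0, 0, 0, 0.06], [0, 0, 0.012, 0, 0, 0, 0.06], [0, 0, 0, 0, 0, 0, 0.02], [0, 0, 0, 0, 0, 0, 0.015], [0, 0, 0, 0, 0, 0, 0.015], [0, 0, 0, 0, 0, 0, 0.015], [0, 0, 0, 0, 0, 0, 0.015]]
  ],
  "force": 20
}}

```text
time_s: 5.7
tool_pos: [0.4544, -0.1215, 0.0055]
tool_rot: [180.0, -0.1, -17.5]
force: [0.1, 0.1, -0.0]
grip_width: 0.0279
grasp_force: 0.0
```

{"fn": "play_rows", "kwargs": {
  "steps": [
    [[0, 0, 0, 0, 0, 0, 0.015], [0, 0, -0.02, 0, 0, 0, 0.015], [0, 0, -0.03, 0, 0, 0, 0.015], [0, 0, -0.03, 0, 0, 0, 0.015], [0, 0, -0.02, 0, 0, -0.122, 0.015], [0, 0, 0, 0, 0, -0.122, 0.015], [0, 0, 0, 0, 0, -0.122, 0.015], [0, 0, 0, 0, 0, -0.124, 0.015], [0, 0, 0, 0, 0, 0, 0.015]]
  ]
}}

```text
time_s: 6.6
tool_pos: [0.4534, -0.1212, 0.1045]
tool_rot: [180.0, 0.0, 10.6]
force: [1.1, -0.4, -1.1]
grip_width: 0.0235
grasp_force: 19.9
```

```bash
python3 - <<'E'
from h import *
to(.4809,-.4057,.03)
wrist('mat',yaw=('mat',))
E
```

```text
pose [ 0.4534 -0.1212  0.1045] [1.800e+02 2.000e-02 1.061e+01] t 6.6 -> turn z 0.0 then tool shift [-0.0254  0.2847  0.0745]
```

{"fn": "play_rows", "kwargs": {
  "steps": [
    [[-0.0036, 0.0407, 0, 0, 0, 0, 0.015], [-0.0036, 0.0407, 0, 0, 0, 0, 0.015], [-0.0036, 0.0407, 0, 0, 0, 0, 0.015], [-0.0036, 0.0407, 0, 0, 0, 0, 0.015], [-0.0036, 0.0407, 0, 0, 0, 0, 0.015], [-0.0036, 0.0407, 0, 0, 0, 0, 0.015], [-0.0036, 0.0405, 0, 0, 0, 0, 0.015], [0, 0, 0.03, 0, 0, 0, 0.015], [0, 0, 0.03, 0, 0, 0, 0.015], [0, 0, 0, 0, 0, 0, 0.015], [0, 0, 0, 0, 0, 0, 0.015]]
  ]
}}

```text
time_s: 7.8
tool_pos: [0.4811, -0.4052, 0.0443]
tool_rot: [-179.9, 0.0, 10.5]
force: [0.7, -0.3, -0.1]
grip_width: 0.0238
grasp_force: 19.9
```

```bash
python3 - <<'E'
from h import *
to(.4809,-.4057,.01)
wrist('mat','lifter_mid',yaw=('mat','lifter_mid'),z=0,save='w2')
E
```

```text
pose [ 0.4811 -0.4052  0.0443] [-1.7993e+02  5.0000e-02  1.0540e+01] t 7.8 -> turn z 0.0 then tool shift [-0.0002  0.0005  0.0343]
mat 0.93 [210.  94. 305. 308.] [ 0.4819 -0.4066] [10.20864539] rms 4.81 [227. 180. 122.]
lifter_mid 0.66 [212. 130. 298. 321.] [ 0.4768 -0.4058] [10.96163667] rms 9.01 [47. 43. 43.]
```

View pics/w2.png

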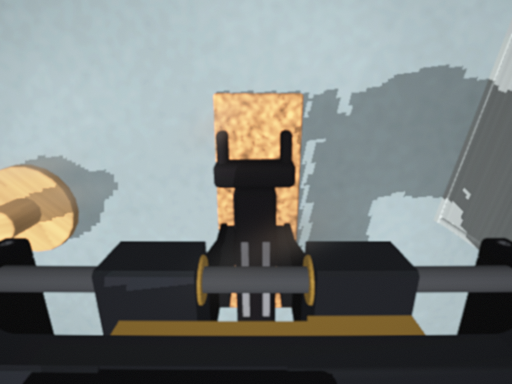

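The lifter (214–293 columns) is centred over the mat (214–303). I'll lower and release it.

{"fn": "play_rows", "kwargs": {
  "steps": [
    [[0, 0, 0.02, 0, 0, 0, 0.015], [0, 0, 0.0145, 0, 0, 0, 0.015], [0, 0, 0, 0, 0, 0, 0.015], [0, 0, 0, 0, 0, 0, 0.015], [0, 0, 0, 0, 0, 0, 0.045], [0, 0, 0, 0, 0, 0, 0.055], [0, 0, 0, 0, 0, 0, 0.06], [0, 0, -0.03, 0, 0, 0, 0.06], [0, 0, -0.04, 0, 0, 0, 0.06], [0, 0, -0.04, 0, 0, 0, 0.087], [0, 0, -0.03, 0, 0, 0, 0.087]]
  ]
}}

```text
time_s: 9.05
tool_pos: [0.482, -0.4062, 0.1533]
tool_rot: [179.9, -0.1, 10.6]
force: [1.0, 0.1, 0.7]
grip_width: 0.0686
grasp_force: 0.0
```

```bash
python3 - <<'E'
from h import *
wrist('mat','lifter_mid',yaw=('mat','lifter_mid'),z=0.002)
to(.436,.0098,.13,4.6)
E
```

```text
mat 0.68 [227.  97. 286. 248.] [ 0.4812 -0.4063] [10.19499037] rms 1.04 [173. 130.  89.]
lifter_mid 0.59 [230. 112. 277. 238.] [ 0.4818 -0.4061] [11.13323593] rms 1.77 [52. 47. 47.]
pose [ 0.4828 -0.4068  0.1534] [179.73  -0.21  10.59] t 9.2 -> turn z 0.105 then tool shift [-0.0132 -0.419   0.0234]
```

The lifter is within about 1 mm and 1° of the mat. The ramekin is next.

{"fn": "play_rows", "kwargs": {
  "steps": [
    [[0, 0, 0, 0, 0, 0.105, 0.087], [-0.0013, -0.0419, 0.002, 0, 0, 0, 0.087], [-0.0013, -0.0419, 0.002, 0, 0, 0, 0.087], [-0.0013, -0.0419, 0.002, 0, 0, 0, 0.087], [-0.0013, -0.0419, 0.002, 0, 0, 0, 0.087], [-0.0013, -0.0419, 0.002, 0, 0, 0, 0.087], [-0.0013, -0.0419, 0.002, 0, 0, 0, 0.087], [-0.0013, -0.0419, 0.002, 0, 0, 0, 0.087], [-0.0013, -0.0419, 0.002, 0, 0, 0, 0.087], [-0.0013, -0.0419, 0.002, 0, 0, 0, 0.087], [-0.0013, -0.0419, 0.002, 0, 0, 0, 0.087], [0, 0, 0, 0, 0, 0, 0.087]]
  ]
}}

```text
time_s: 10.4
tool_pos: [0.4331, 0.0167, 0.129]
tool_rot: [-179.9, 0.1, 5.1]
force: [0.6, 0.0, -0.1]
grip_width: 0.0871
grasp_force: 0.0
```

```bash
python3 - <<'E'
from h import *
wrist('ramekin_mid','saltbox','board','mill',yaw=('saltbox','board'))
to(.436,.0098,.010)
E
```

```text
ramekin_mid 0.93 [230. 149. 300. 220.] [0.4351 0.0094] [] rms 0.42 [147. 165. 172.]
saltbox 0.88 [108. 105. 180. 170.] [0.4718 0.121 ] [266.99220868] rms 2.06 [192. 156. 108.]
mill 0.7 [ 0.  1. 39. 18.] [0.5437 0.1706] [] rms 56.02 [35. 23. 15.]
pose [0.4346 0.0095 0.1296] [1.80e+02 5.00e-02 4.44e+00] t 10.65 -> turn z 0.0 then tool shift [ 0.0014 -0.0002  0.1196]
```

{"fn": "play_rows", "kwargs": {
  "steps": [
    [[0.001, 0, 0.03, 0, 0, 0, 0.087], [0, 0, 0.035, 0, 0, 0, 0.087], [0, 0, 0.035, 0, 0, 0, 0.087], [0, 0, 0.02, 0, 0, 0, 0.087], [0, 0, 0, 0, 0, 0, 0.07], [0, 0, 0, 0, 0, 0, 0.055], [0, 0, 0, 0, 0, 0, 0.055], [0, 0, 0, 0, 0, 0, 0.055], [0, 0, 0, 0, 0, 0, 0.055], [0, 0, 0, 0, 0, 0, 0.055]]
  ],
  "force": 18
}}

```text
time_s: 11.65
tool_pos: [0.4371, 0.0105, 0.0113]
tool_rot: [179.9, -0.1, 4.6]
force: [-0.4, -0.9, 6.6]
grip_width: 0.0612
grasp_force: 18.0
```

{"fn": "play_rows", "kwargs": {
  "steps": [
    [[0, 0, -0.015, 0, 0, 0, 0.055], [0, 0, -0.025, 0, 0, 0, 0.055], [0, 0, -0.02, 0, 0, 0, 0.055], [0, 0, 0, 0, 0, 0, 0.055], [0, 0, 0, 0, 0, 0, 0.055]]
  ]
}}

```text
time_s: 12.15
tool_pos: [0.4357, 0.0108, 0.0698]
tool_rot: [180.0, -0.0, 4.6]
force: [-0.0, 0.0, -1.8]
grip_width: 0.0615
grasp_force: 18.0
```

```bash
python3 - <<'E'
from h import *
print(get_obs()['grip_width'])
wrist('board',yaw=('board',))
to(.6095,.0313,.07)
E
```

```text
0.06145019959015749
board 0.73 [178.   2. 311.  30.] [0.5356 0.0262] [94.51773857] rms 52.37 [176. 111.  61.]
pose [0.4347 0.011  0.0689] [-1.7999e+02  1.2000e-01  4.5800e+00] t 12.25 -> turn z 0.0 then tool shift [ 0.1758 -0.0063 -0.0011]
```

{"fn": "play_rows", "kwargs": {
  "steps": [
    [[0.0352, -0.0013, 0, 0, 0, 0, 0.055], [0.0352, -0.0013, 0, 0, 0, 0, 0.055], [0.0352, -0.0013, 0, 0, 0, 0, 0.055], [0.0352, -0.0012, 0, 0, 0, 0, 0.055], [0.0352, -0.0012, 0, 0, 0, 0, 0.055], [0, 0, 0, 0, 0, 0, 0.055], [0, 0, 0, 0, 0, 0, 0.055], [0, 0, 0, 0, 0, 0, 0.055]]
  ]
}}

```text
time_s: 13.05
tool_pos: [0.6091, 0.0313, 0.0687]
tool_rot: [-180.0, 0.2, 4.6]
force: [-0.3, -0.3, -1.1]
grip_width: 0.0612
grasp_force: 18.0
```

```bash
python3 - <<'E'
from h import *
wrist('board','ramekin_mid',yaw=('board',),save='w3',z=0.0)
C={n:read_camera(n) for n in('scene','side')}
for n in C:
  for s in silhouettes(n,'ramekin_mid')[:1]: print(n,s['p'],fit('ramekin_mid',[(C[n],s['pixels'])],[.61,.03],z=.06))
to(.6095,.0313,.019)
E
```

```text
board 0.65 [198. 146. 312. 228.] [0.6101 0.031 ] [94.56679935] rms 12.61 [185. 118.  65.]
ramekin_mid 0.91 [193. 189. 316. 311.] [0.5865 0.0293] [] rms 18.7 [173. 171. 163.]
scene 0.88 (array([0.61179801, 0.03141586]), np.float64(1.513910808803156))
side 0.53 (array([0.60008727, 0.02839481]), np.float64(3.4821782071885403))
pose [0.6106 0.0311 0.0704] [ 1.7996e+02 -2.0000e-02  4.5700e+00] t 13.4 -> turn z 0.0 then tool shift [-0.0011 -0.0003  0.0514]
```

View pics/w3.png

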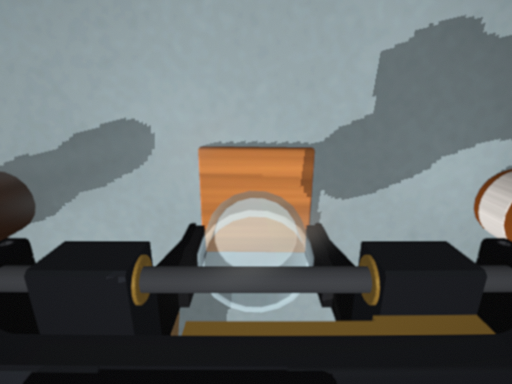

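The ramekin is centred over the board (columns 198–313 against 193–316), and the yaw is square. I'll lower and release it.

{"fn": "play_rows", "kwargs": {
  "steps": [
    [[0, 0, 0.025, 0, 0, 0, 0.055], [0, 0, 0.018, 0, 0, 0, 0.055], [0, 0, 0.008, 0, 0, 0, 0.055], [0, 0, 0, 0, 0, 0, 0.055], [0, 0, 0, 0, 0, 0, 0.08], [0, 0, 0, 0, 0, 0, 0.087], [0, 0, 0, 0, 0, 0, 0.087], [0, 0, -0.03, 0, 0, 0, 0.087], [0, 0, -0.04, 0, 0, 0, 0.087], [0, 0, -0.04, 0, 0, 0, 0.087], [0, 0, -0.02, 0, 0, 0, 0.087], [0, 0, 0, 0, 0, 0, 0.087]]
  ]
}}

```text
time_s: 14.6
tool_pos: [0.6135, 0.0318, 0.1535]
tool_rot: [179.9, -0.5, 4.6]
force: [0.3, 0.1, -0.4]
grip_width: 0.0867
grasp_force: 0.0
```

```bash
python3 - <<'E'
from h import *
wrist('board',yaw=('board',)); wrist('ramekin_mid','jar','mill',z=.008)
C={n:read_camera(n) for n in('scene','side')}
for n in C:
  for s in silhouettes(n,'ramekin_mid')[:1]: print(n,s['p'],fit('ramekin_mid',[(C[n],s['pixels'])],[.61,.03],z=.008))
to(.4567,-.2437,.12)
E
```

```text
board 0.85 [215. 141. 296. 223.] [0.6093 0.0308] [4.2202886] rms 1.09 [156. 100.  58.]
ramekin_mid 0.65 [222. 150. 290. 222.] [0.6088 0.031 ] [] rms 0.41 [159. 148. 133.]
jar 0.75 [421. 156. 511. 228.] [ 0.6276 -0.1653] [] rms 6.71 [157. 146. 134.]
mill 0.57 [  0. 157.  87. 230.] [0.5969 0.229 ] [] rms 8.24 [57. 48. 44.]
scene 0.68 (array([0.60809996, 0.03048333]), np.float64(0.3601389362677801))
side 0.5 (array([0.47771855, 0.23839588]), np.float64(1.5300080499746973))
pose [0.6105 0.0314 0.1483] [-1.7999e+02  7.0000e-02  4.5800e+00] t 15.1 -> turn z 0.0 then tool shift [-0.1752  0.2619  0.0283]
```

{"fn": "play_rows", "kwargs": {
  "steps": [
    [[-0.025, 0.0374, 0.004, 0, 0, 0, 0.087], [-0.025, 0.0374, 0.004, 0, 0, 0, 0.087], [-0.025, 0.0374, 0.004, 0, 0, 0, 0.087], [-0.025, 0.0374, 0.004, 0, 0, 0, 0.07], [-0.025, 0.0374, 0.004, 0, 0, 0, 0.06], [-0.025, 0.0374, 0.004, 0, 0, 0, 0.06], [-0.025, 0.0374, 0.004, 0, 0, 0, 0.06], [0, 0, 0, 0, 0, 0, 0.06], [0, 0, 0, 0, 0, 0, 0.06], [0, 0, 0, 0, 0, 0, 0.06]]
  ]
}}

```text
time_s: 16.1
tool_pos: [0.458, -0.2424, 0.1211]
tool_rot: [-180.0, -0.0, 4.7]
force: [-0.3, 1.0, -0.2]
grip_width: 0.0605
grasp_force: 0.0
```

```bash
python3 - <<'E'
from h import *
wrist('lid_knob')
to(.4567,-.2437,.017)
E
```

```text
lid_knob 0.73 [224. 153. 291. 220.] [ 0.4567 -0.244 ] [] rms 0.47 [200. 162. 109.]
pose [ 0.4583 -0.242   0.1212] [-1.7999e+02 -3.0000e-02  4.7400e+00] t 16.2 -> turn z 0.0 then tool shift [-0.0017  0.0015  0.1042]
```

{"fn": "play_rows", "kwargs": {
  "steps": [
    [[-0.0015, 0.0018, 0.03, 0, 0, 0, 0.06], [0, 0, 0.035, 0, 0, 0, 0.06], [0, 0, 0.025, 0, 0, 0, 0.06], [0, 0, 0.014, 0, 0, 0, 0.06], [0, 0, 0, 0, 0, 0, 0.04], [0, 0, 0, 0, 0, 0, 0.015], [0, 0, 0, 0, 0, 0, 0.015], [0, 0, 0, 0, 0, 0, 0.015], [0, 0, 0, 0, 0, 0, 0.015], [0, 0, 0, 0, 0, 0, 0.015], [0, 0, 0, 0, 0, 0, 0.015]]
  ],
  "force": 15
}}

```text
time_s: 17.3
tool_pos: [0.4562, -0.2458, 0.0176]
tool_rot: [180.0, -0.0, 4.6]
force: [-0.3, 1.2, 3.6]
grip_width: 0.0215
grasp_force: 15.1
```

{"fn": "play_rows", "kwargs": {
  "steps": [
    [[0, 0, -0.015, 0, 0, 0, 0.015], [0, 0, -0.03, 0, 0, 0, 0.015], [0, 0, -0.035, 0, 0, 0, 0.015], [0, 0, -0.03, 0, 0, 0, 0.015], [0, 0, 0, 0, 0, 0, 0.015], [0, 0, 0, 0, 0, 0, 0.015]]
  ]
}}

```text
time_s: 17.9
tool_pos: [0.4562, -0.2458, 0.1283]
tool_rot: [179.9, -0.1, 4.6]
force: [0.3, -0.0, -0.8]
grip_width: 0.0215
grasp_force: 15.1
```

```bash
python3 - <<'E'
from h import *
to(.6089,.0309,.09)
E
```

```text
pose [ 0.4562 -0.2458  0.1283] [ 1.799e+02 -8.000e-02  4.570e+00] t 17.9 -> turn z 0.0 then tool shift [ 0.1742 -0.2637  0.0383]
```

{"fn": "play_rows", "kwargs": {
  "steps": [
    [[0.0248, -0.0377, 0, 0, 0, 0, 0.015], [0.0248, -0.0377, 0, 0, 0, 0, 0.015], [0.0248, -0.0377, 0, 0, 0, 0, 0.015], [0.0248, -0.0377, 0, 0, 0, 0, 0.015], [0.0248, -0.0377, 0, 0, 0, 0, 0.015], [0.0248, -0.0377, 0, 0, 0, 0, 0.015], [0.0249, -0.0376, 0, 0, 0, 0, 0.015], [0, 0, 0.03, 0, 0, 0, 0.015], [0, 0, 0, 0, 0, 0, 0.015], [0, 0, 0, 0, 0, 0, 0.015], [0, 0, 0, 0, 0, 0, 0.015]]
  ]
}}

```text
time_s: 19.0
tool_pos: [0.608, 0.0298, 0.0974]
tool_rot: [180.0, 0.0, 4.5]
force: [-0.4, 0.6, -0.0]
grip_width: 0.0216
grasp_force: 15.1
```

```bash
python3 - <<'E'
from h import *
to(.6089,.0309,.058)
wrist('lid_knob',z=.08,save='w4')
C={n:read_camera(n) for n in('scene','side')}
p,_=pose()
for n in C:
  for s in silhouettes(n,'lid_knob')[:1]: print(n,s['p'],fit('lid_knob',[(C[n],s['pixels'])],[.61,.03],z=p[2]-.0172))
E
```

```text
pose [0.608  0.0298 0.0974] [179.96   0.     4.45] t 19.0 -> turn z 0.0 then tool shift [ 0.001  -0.0011  0.0394]
lid_knob 0.77 [204. 183. 308. 266.] [0.6093 0.0299] [] rms 4.94 [179. 144.  98.]
scene 0.72 (array([0.6109265 , 0.02976859]), np.float64(1.158082769835029))
side 0.51 (array([0.59859803, 0.03146288]), np.float64(3.8531150926321445))
```

View pics/w4.png

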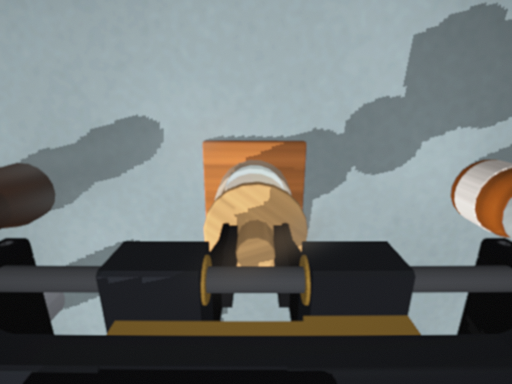

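The lid (centre column about 255) hangs level above the ramekin (254). I'll lower it.

{"fn": "play_rows", "kwargs": {
  "steps": [
    [[0.0005, -0.001, 0.018, 0, 0, 0, 0.015], [0, 0, 0.012, 0, 0, 0, 0.015], [0, 0, 0.006, 0, 0, 0, 0.015], [0, 0, 0.002, 0, 0, 0, 0.015], [0, 0, 0, 0, 0, 0, 0.015], [0, 0, 0, 0, 0, 0, 0.015]]
  ]
}}

```text
time_s: 19.9
tool_pos: [0.6089, 0.0324, 0.0594]
tool_rot: [180.0, -0.1, 4.6]
force: [-1.0, 0.6, -0.1]
grip_width: 0.0216
grasp_force: 15.1
```

{"fn": "play_rows", "kwargs": {
  "steps": [
    [[0, 0, 0.0005, 0, 0, 0, 0.015], [0, 0, 0, 0, 0, 0, 0.03], [0, 0, 0, 0, 0, 0, 0.045], [0, 0, 0, 0, 0, 0, 0.05], [0, 0, -0.03, 0, 0, 0, 0.06], [0, 0, -0.04, 0, 0, 0, 0.087], [0, 0, -0.04, 0, 0, 0, 0.087], [0, 0, 0, 0, 0, 0, 0.087], [0, 0, 0, 0, 0, 0, 0.087]]
  ]
}}

```text
time_s: 20.8
tool_pos: [0.6091, 0.0324, 0.1697]
tool_rot: [180.0, -0.1, 4.6]
force: [-1.2, -0.9, -1.3]
grip_width: 0.0772
grasp_force: 0.0
```

```bash
python3 - <<'E'
from h import *
wrist('lid_knob',z=.041)
c=read_camera('scene'); s=read_camera('side')
for n,C,uvs in (('scene',c,[(340,193)]),('side',s,[(225,280)])):
  for q in silhouettes(n,'shaker_mid'):
    e=q['extent']; x,r=fit('shaker_mid',[(C,q['pixels'])],ray(C,[(e[0]+e[2])/2,(e[1]+e[3])/2],.04)); print(n,round(q['p'],2),x.round(4),round(r,2),C['frame'][q['pixels']].mean(0).round())
to(.4734,.2458,.17)
E
```

```text
lid_knob 0.8 [225. 150. 287. 214.] [0.6094 0.0321] [] rms 0.68 [198. 159. 106.]
scene 0.64 [0.3602 0.2498] 0.35 [189. 164.  19.]
scene 0.47 [0.39   0.1742] 3.07 [200. 178.  20.]
side 0.88 [0.3936 0.1741] 0.36 [143. 126.  30.]
side 0.81 [0.3558 0.2545] 0.56 [157. 139.  30.]
side 0.8 [0.4728 0.2461] 0.39 [134. 137. 141.]
pose [0.6077 0.0322 0.1671] [-1.7999e+02  1.3000e-01  4.5800e+00] t 21.1 -> turn z 0.0 then tool shift [-0.1168 -0.2236 -0.0029]
```

The lid sits on the ramekin, about 1 mm off. The yellow look-alikes are at (.393,.174) and (.358,.252), clear of the silver shaker.

{"fn": "play_rows", "kwargs": {
  "steps": [
    [[-0.0195, -0.0373, 0, 0, 0, 0, 0.087], [-0.0195, -0.0373, 0, 0, 0, 0, 0.087], [-0.0195, -0.0373, 0, 0, 0, 0, 0.087], [-0.0195, -0.0373, 0, 0, 0, 0, 0.087], [-0.0195, -0.0373, 0, 0, 0, 0, 0.087], [-0.0195, -0.0373, 0, 0, 0, 0, 0.087], [0, 0, 0, 0, 0, 0, 0.087], [0, 0, 0, 0, 0, 0, 0.087], [0, 0, 0, 0, 0, 0, 0.087]]
  ]
}}

```text
time_s: 22.0
tool_pos: [0.4745, 0.2448, 0.1681]
tool_rot: [180.0, 0.0, 4.5]
force: [0.1, -0.6, -0.3]
grip_width: 0.087
grasp_force: 0.0
```

```bash
python3 - <<'E'
from h import *
wrist('shaker_mid','saltbox','press',yaw=('saltbox',))
to(.473,.246,.042)
E
```

```text
shaker_mid 0.96 [219. 248. 265. 321.] [0.3583 0.2504] [] rms 1.34 [200. 179.  41.]
shaker_mid 0.91 [233. 154. 284. 218.] [0.4747 0.2441] [] rms 1.18 [182. 186. 192.]
shaker_mid 0.69 [292. 225. 331. 294.] [0.3962 0.1726] [] rms 5.08 [158. 136.  46.]
saltbox 0.58 [339. 163. 404. 215.] [0.4708 0.1188] [268.30349158] rms 1.92 [203. 165. 112.]
press 0.68 [ 59. 107. 161. 200.] [0.4815 0.4043] [] rms 2.09 [75. 73. 76.]
pose [0.4746 0.2449 0.1683] [1.7999e+02 2.0000e-02 4.4400e+00] t 22.2 -> turn z 0.0 then tool shift [-0.0015 -0.0012  0.1263]
```

{"fn": "play_rows", "kwargs": {
  "steps": [
    [[-0.0005, 0, 0.035, 0, 0, 0, 0.087], [0, 0, 0.035, 0, 0, 0, 0.087], [0, 0, 0.035, 0, 0, 0, 0.087], [0, 0, 0.021, 0, 0, 0, 0.087], [0, 0, 0, 0, 0, 0, 0.06], [0, 0, 0, 0, 0, 0, 0.04], [0, 0, 0, 0, 0, 0, 0.038], [0, 0, 0, 0, 0, 0, 0.038], [0, 0, 0, 0, 0, 0, 0.038], [0, 0, 0, 0, 0, 0, 0.038], [0, 0, 0, 0, 0, 0, 0.038]]
  ],
  "force": 20
}}

```text
time_s: 23.3
tool_pos: [0.4739, 0.2457, 0.0431]
tool_rot: [180.0, -0.1, 4.6]
force: [0.1, -0.8, 2.6]
grip_width: 0.0447
grasp_force: 20.0
```

{"fn": "play_rows", "kwargs": {
  "steps": [
    [[0, 0, -0.015, 0, 0, 0, 0.038], [0, 0, -0.03, 0, 0, 0, 0.038], [0, 0, -0.035, 0, 0, 0, 0.038], [0, 0, -0.035, 0, 0, 0, 0.038], [0, 0, 0, 0, 0, 0, 0.038], [0, 0, 0, 0, 0, 0, 0.038]]
  ]
}}

```text
time_s: 23.9
tool_pos: [0.4736, 0.2463, 0.1585]
tool_rot: [180.0, -0.1, 4.6]
force: [0.0, -0.6, -2.6]
grip_width: 0.0449
grasp_force: 20.0
```

```bash
python3 - <<'E'
from h import *
print(get_obs()['grip_width'],get_obs()['grasp_force'])
# board frame y axis 4.6deg, 0.105 along
a=np.radians(4.5); t=np.array([.6094,.0312])+.105*np.array([-np.sin(a),np.cos(a)]); print(t)
to(*t,.09)
E
```

```text
0.044876371346925 19.978520551080692
[0.60116179 0.13587632]
pose [0.4736 0.2463 0.1585] [ 1.80e+02 -1.00e-01  4.58e+00] t 23.9 -> turn z 0.0 then tool shift [0.1183 0.1203 0.0685]
```

{"fn": "play_rows", "kwargs": {
  "steps": [
    [[0.0237, 0.0241, 0, 0, 0, 0, 0.038], [0.0237, 0.0241, 0, 0, 0, 0, 0.038], [0.0237, 0.0241, 0, 0, 0, 0, 0.038], [0.0236, 0.024, 0, 0, 0, 0, 0.038], [0.0236, 0.024, 0, 0, 0, 0, 0.038], [0, 0, 0, 0, 0, 0, 0.038], [0, 0, 0.03, 0, 0, 0, 0.038], [0, 0, 0.03, 0, 0, 0, 0.038], [0, 0, 0.03, 0, 0, 0, 0.038], [0, 0, 0.018, 0, 0, 0, 0.038], [0, 0, 0, 0, 0, 0, 0.038], [0, 0, 0, 0, 0, 0, 0.038]]
  ]
}}

```text
time_s: 25.1
tool_pos: [0.6, 0.1358, 0.0488]
tool_rot: [-180.0, 0.1, 4.6]
force: [0.5, 0.1, -1.6]
grip_width: 0.0451
grasp_force: 20.1
```

```bash
python3 - <<'E'
from h import *
to(.6012,.1359,.043)
E
```

```text
pose [0.6    0.1358 0.0488] [-1.7999e+02  1.3000e-01  4.6100e+00] t 25.1 -> turn z 0.0 then tool shift [0.0012 0.     0.0058]
```

{"fn": "play_rows", "kwargs": {
  "steps": [
    [[0.001, 0, 0.003, 0, 0, 0, 0.038], [0, 0, 0.002, 0, 0, 0, 0.038], [0, 0, 0, 0, 0, 0, 0.038], [0, 0, 0, 0, 0, 0, 0.038]]
  ]
}}

```text
time_s: 25.5
tool_pos: [0.6022, 0.1356, 0.0449]
tool_rot: [180.0, -0.0, 4.6]
force: [1.0, -0.1, -3.1]
grip_width: 0.0454
grasp_force: 20.1
```

{"fn": "play_rows", "kwargs": {
  "steps": [
    [[0, 0, 0, 0, 0, 0, 0.05], [0, 0, 0, 0, 0, 0, 0.06], [0, 0, 0, 0, 0, 0, 0.07], [0, 0, 0, 0, 0, 0, 0.075], [0, 0, -0.03, 0, 0, 0, 0.075], [0, 0, -0.04, 0, 0, 0, 0.075], [0, 0, -0.04, 0, 0, 0, 0.075], [0, 0, -0.04, 0, 0, 0, 0.075], [0, 0, 0, 0, 0, 0, 0.075], [0, 0, 0, 0, 0, 0, 0.075], [0, 0, 0, 0, 0, 0, 0.075]]
  ]
}}

```text
time_s: 26.6
tool_pos: [0.6012, 0.1352, 0.1932]
tool_rot: [180.0, 0.1, 4.6]
force: [0.7, 0.2, -0.6]
grip_width: 0.0749
grasp_force: 0.0
```

```bash
python3 - <<'E'
from h import *
wrist('shaker_mid','board',save='w5',yaw=('board',))
wrist('lid_knob',z=.041)
to(.6,.14,.18)
for n in ('scene','side'):
  c=read_camera(n); cv2.imwrite(f'pics/{n}9.png',c['frame'][:,:,::-1])
  for q in silhouettes(n,'shaker_mid'):
    e=q['extent']; x,r=fit('shaker_mid',[(c,q['pixels'])],ray(c,[(e[0]+e[2])/2,(e[1]+e[3])/2],.04)); print(n,round(q['p'],2),x.round(4),round(r,2),c['frame'][q['pixels']].mean(0).round())
a=cv2.imread('pics/side9.png')[100:384,130:390]; cv2.imwrite('pics/d9c.png',cv2.resize(a,None,fx=2.1,fy=2.1,interpolation=3))
E
```

```text
shaker_mid 0.75 [234. 147. 281. 208.] [0.6034 0.1356] [] rms 0.75 [185. 188. 195.]
shaker_mid 0.69 [198. 294. 238. 335.] [0.4288 0.1699] [] rms 11.9 [139. 116.  22.]
shaker_mid 0.68 [156. 310. 181. 336.] [0.4238 0.2171] [] rms 24.24 [129. 107.  18.]
board 0.8 [302. 131. 380. 202.] [0.6094 0.0316] [184.57867724] rms 1.23 [149.  95.  54.]
lid_knob 0.59 [321. 149. 383. 207.] [0.6089 0.0322] [] rms 0.51 [204. 166. 112.]
pose [0.6014 0.1355 0.1934] [1.80e+02 1.10e-01 4.58e+00] t 26.85 -> turn z 0.0 then tool shift [-0.0011 -0.0046  0.0134]
scene 0.73 [0.6062 0.1346] 0.4 [168. 173. 180.]
side 0.84 [0.6014 0.1386] 0.52 [134. 138. 142.]
side 0.58 [0.3936 0.1739] 0.56 [145. 128.  31.]
side 0.55 [0.3561 0.2529] 0.57 [159. 141.  29.]
```

View pics/d9c.png

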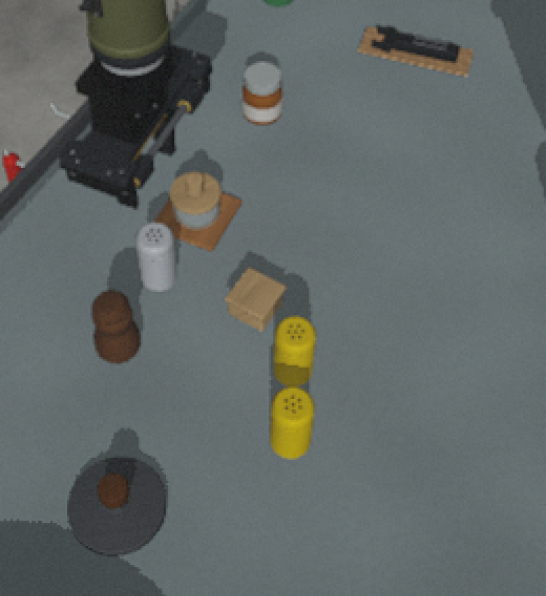

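View pics/w5.png

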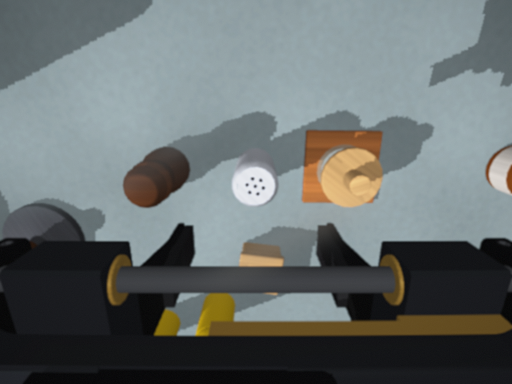

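Everything is in place. In the side crop the lifter lies on the mat at (415,48), the lidded ramekin is on the board at (195,205), and the shaker stands upright at (156,258) between ramekin and mill. The mill, jar, saltbox and press have not moved, and the gripper is clear. I'll hand in.

```bash
python3 -c "
from cell import *
print(sign_off())"
```

```text
the job is handed in; nothing more can be done
None
```

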